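# Tuck the service duct cover under its flap and hold it down

## Robot

A 6-joint arm with a two-finger parallel gripper is mounted at the origin on the work surface. World frame = base frame: x ahead of the robot, y to its left, z up, the work surface at z = 0. Lengths are in m, angles in degrees, forces in N, time in s.
With the tool pointing down it reaches from about 0.35 to 0.875 m from the base axis. Payload 4.2 kg.
Tool frame: the origin (TCP) lies between the finger pads; the fingertips stand 17 mm ahead of it and the grasp point (between the pads) lies 2 mm behind it; z points along the fingers, y is the line along which they close (so a half turn about z gives the same grasp; the last joint's range is limited). The gripper opens to 87 mm and grips with 3 to 60 N. Pads are 19 mm wide; open, the fingers measure 117 mm over their backs; the gripper's body (75 mm by 190 mm) begins 51 mm behind the grasp point.
Start: joints at [81.28, 22.042, 0.453, 0, -68.411, -14.817], TCP at [0.25, 0.573, 0.24] pointing down, gripper open.
Joint ranges: [-179.83, 179.83], [-69.29, 118.12], [-61.27, 80.66], [-181.25, 117.63], [-171.15, -9.14], [-177.46, 177.46]. Speed limits (degrees/s): [159.86, 159.86, 180, 180, 180, 180].

## Interface

Orientations are given as a 3x3 rotation matrix whose columns are the frame's x, y, z axes.
In Python, from station import r gives the robot as it stands.
- The arm moves only by the tool servo_tool, never from a script. Its argument "targets" is a list of rows, each a list of 5 numbers: the shift along the world's x, y, z in units of 30 mm (1.0 is 30 mm), then the turn about the world's z in rad, then the finger opening in mm, from 0 to 87. In form: [[x, y, z, turn, gripper], ...]. A call has exactly 5 rows; each row is the pose to reach, as a shift and turn from the pose commanded when the call began; what a row does not reach only later rows make up. A row lasts 1/12 s, in which the tool goes at most 41.7 mm and 7.16 degrees, less where a joint would pass 70% of its speed; a pose out of reach is approached as far as the arm can. A call with a gripper value outside its range is refused whole. The fingers move at their own pace and stop on an object; the grip force is fixed at half the most. Time passes only in rows, so rows that repeat a pose let the fingers close, or fill a call up. It gives the time, the measured TCP pose, the force, the opening and the grip force at its end, in the units of the state.
- r.sense(): the state, without advancing time (a new reading comes with each control period).
- r.capture(name): name is "scene" or "side" or "wrist"; returns a dict with "pixels" (400x640x3 uint8, red, green, blue), "fx", "fy", "cx", "cy" (pixels), "world_from_camera" (4x4, takes a point from camera to world coordinates). Camera axes: x right, y down, z forward; pixel columns grow to the right and rows downward; lengths in m; the calibration is good to about 2 mm. A picture is of the moment at which its call begins. There is no depth.
- r.finish_job(): hands the job in; it is judged then, once.
The state is a dict: "time_s": time; "joints": joint angles; "joint_velocities": joint speeds; "effort": joint torques, N m; "tcp_pos": TCP position; "ee_rot": TCP orientation; "wrist_force": force on the tool from outside, world axes, zero at the start; "moment": the same for the moment, N m; "gripper_width": opening from 0.0 (shut) to 1.0 (fully open); "gripper_force": force on a finger pad.
Only numpy, scipy, OpenCV 4.12 (cv2) and the standard library are available. Lean on these libraries where they do the work, as an engineer would, in place of code of your own. Each camera call takes 0.05 s, during which the arm holds its last target. There are 200 camera calls.

## Task

Pick up the loose cover plate and close the open bay of the bench service duct with it: tuck its end well under the lip of the hinged flap, square and centred on the duct, without lifting the flap. Then press the cover down flat so that both foam seals are squeezed nearly all the way, and finish while still holding it pressed there, ready for the screws to be driven. Leave the bottle, flask, screwdriver and screw tray where they are.

Things in the scene. Friction and masses are not known exactly. Their poses are not given: they have to be found in the camera images.
- cover: the loose cover plate: white-painted aluminium sheet 210 mm (its x) x 112 mm (its y) x 3 mm, about 0.3 kg, lying on the bench with its steel bow handle up. Origin: centre of its underside; z up. Either end may be tucked (it is the same both ways round)
- cover_handle (a point): middle of the cover's bow handle, 31 mm above the plate's underside: a square steel bar 12 mm wide (y) x 12 mm high (from 25 to 37 mm above the underside), 100 mm long along the cover's x, over the plate's centre on two 12 mm square posts 44 mm either way from the middle
- duct: service duct, an open white sheet-steel channel fixed on the bench, 362 mm long (its x), 120 mm wide (144 over the feet), flange tops 45 mm above the bench, pipes inside. Origin: at bench level under the middle of the open bay; x points along the duct from the bay towards the flap, z up. Near end at x = -112 mm, lip of the flap at +82 mm, far end at +250 mm
- seat (a point): where the centre of the cover's underside belongs: middle of the bay, level with the flange tops (45 mm above the bench); axes as the duct's. With the cover's centre here its end is tucked 23 mm under the lip and its other end is 7 mm inside the duct's near end. The cover lies on two foam seals and is pressed down almost to this height
- lip (a point): middle of the lower edge of the flap's lip, its free edge facing the bay: 82 mm from seat along the duct; underside 10 mm above the flange tops (7 mm above the seals' free tops), the very edge kicked up a further 1 to 2 mm. 120 mm wide, 3 mm thick. A cross web inside stops a plate 35 mm in. Nothing stands higher but a 22 mm knob, 20 mm tall, 75 mm behind the edge
- flap (a joint): opening angle of the hinged flap (rad), 0 = shut, growing as its lip rises; hinged at the far end, 156 mm from the lip; 0.4 kg, held shut only by its weight
- seal_left (a joint): how far the left (+y) foam seal is squeezed (m): 0 = free, 0.003 = fully. The seal is a strip 10 mm wide along the flange at y = +47 mm of the duct, from x = -110 mm to +112 mm; free, its top is 3 mm above the flange tops. Stiffness about 2 N per mm; the cover's weight alone squeezes the pair by under 1 mm
- seal_right (a joint): the same for the right (-y) foam seal, at y = -47 mm
- reagent_bottle: bystander: amber reagent bottle, 68 mm across and 150 mm tall, beside the flap on the duct's left (+y). Origin: centre of its underside
- flask: bystander: conical glass flask, 78 mm across and 122 mm tall, beside the flap on the duct's right (-y). Origin: centre of its underside
- screwdriver: bystander: screwdriver 170 mm long lying on the bench on the duct's right (-y) side, handle towards the near end. Origin: about its middle, on the bench
- screw_tray: bystander: open grey tray of screws, 90 x 60 x 22 mm, on the bench on the duct's left (+y) side. Origin: centre of its underside
Not all that is in view belongs to the job. Several things look just like the cover: the one meant starts farthest to the robot's right.

How it is judged:
By the outcome, as a careful person would: the job done as asked, in the order asked, and still so for the second after the job is handed in, while the arm keeps its last pose, push and grip.
It also fails if it takes over 45 s, if anything falls off the work surface, if the arm or the gripper's body presses on something with over 40 N, if the wrist force passes 120 N, or if a joint passes its speed limit or range.

## Working session

There is one attempt and no reset: what is moved stays moved. The work goes in short steps, Python scripts to look and compute and a tool call to move; the robot and the scene stay as the last step left them, time stands still between calls to the robot, and variables do not carry over. Pictures are saved under pics/ and viewed, at most 10 in all, crops included, and the job is handed in when it is done.

Besides the shell and the picture viewer there is one more tool, called as name([rows], argument=value, ...), one row to a line, values as JSON. servo_tool: Moves the arm, as the interface text tells. Its arguments: {"type":"object","properties":{"targets":{"type":"array","items":{"type":"array","items":{"type":"number"}}}},"required":["targets"]}

```bash
mkdir -p pics; cat > h.py <<'E'
import numpy as np, cv2
from station import r
def cap(n,f=None):
    c=r.capture(n)
    if f: cv2.imwrite('pics/'+f,cv2.cvtColor(c['pixels'],cv2.COLOR_RGB2BGR))
    return c
def ray(c,u,v,z):
    T=np.array(c['world_from_camera']);d=T[:3,:3]@np.array([(u-c['cx'])/c['fx'],(v-c['cy'])/c['fy'],1]);o=T[:3,3]
    return o+d*(z-o[2])/d[2]
def proj(c,p):
    T=np.linalg.inv(np.array(c['world_from_camera']));q=T[:3,:3]@np.array(p)+T[:3,3]
    return np.array([c['fx']*q[0]/q[2]+c['cx'],c['fy']*q[1]/q[2]+c['cy']])
E
python3 - <<'E'
from h import *
import pickle
a=cap('scene');b=cap('side')
pickle.dump((a,b),open('c0.pkl','wb'))
for n,c in (('scene',a),('side',b)):
    cv2.imwrite(f'pics/{n}0.png',cv2.cvtColor(c['pixels'],cv2.COLOR_RGB2BGR)); print(n,np.round(c['world_from_camera'],3).tolist(),c['fx'])
print(r.sense())
E
```

```text
scene [[0.107, 0.572, -0.813, 1.27], [0.994, -0.074, 0.079, -0.056], [-0.015, -0.817, -0.577, 0.56], [0.0, 0.0, 0.0, 1.0]] 365.88811802842434
side [[-0.967, -0.199, 0.162, 0.399], [-0.256, 0.727, -0.637, 0.675], [0.009, -0.657, -0.754, 0.844], [0.0, 0.0, 0.0, 1.0]] 432.9652337291
{'time_s': 0.1, 'joints': array([ 8.12799300e+01,  2.20874641e+01,  3.89921692e-01, -2.48810860e-02,
       -6.84112209e+01, -1.48155875e+01]), 'joint_velocities': array([-0.02432353, -0.13903458,  0.20119755,  0.0846725 , -0.06337073,
        0.01536995]), 'effort': array([-2.59735425e-04, -3.91690779e+01,  1.87934607e+01,  4.23189640e+00,
        1.34507369e-02, -7.11962321e-05]), 'tcp_pos': array([0.24937071, 0.57256627, 0.23857421]), 'ee_rot': array([[ 9.16747803e-01, -3.99465886e-01, -6.86912804e-04],
       [-3.99466465e-01, -9.16746011e-01, -1.81508394e-03],
       [ 9.53395389e-05,  1.93837284e-03, -9.99998117e-01]]), 'wrist_force': array([ 0.24891978, -0.29655587, -0.88188775]), 'moment': array([-0.03639979,  0.02963376, -0.02428466]), 'gripper_force': 0.0, 'gripper_width': 1.003106089733612}
```

View pics/scene0.png

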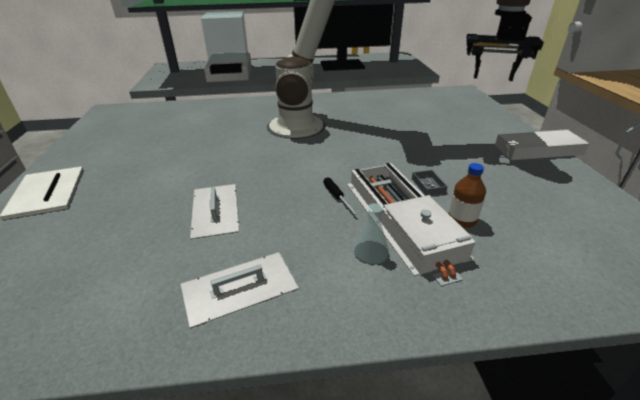

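View pics/side0.png

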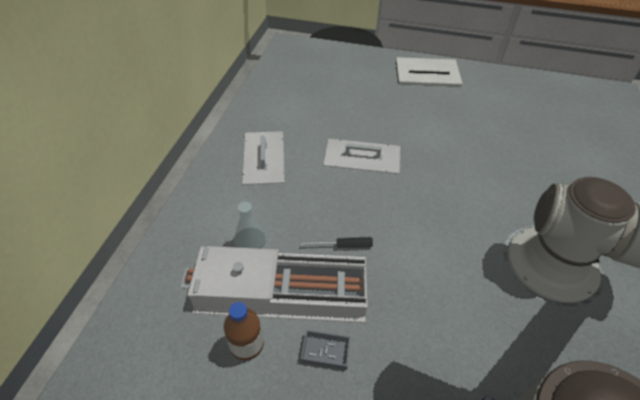

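The scene view shows a plate at (215,210), a plate at (238,285), a thick pad with a black bar at (45,192), the duct at (410,215) and a box at (540,145). In the side view the same items are at (363,155), (263,157), (428,71) and the duct at (280,280). I'll measure all the candidates and enlarge them.

```bash
python3 - <<'E'
from h import *
import pickle
a,b=pickle.load(open('c0.pkl','rb'))
for n,c,pts in (('scene',a,[(215,210),(238,285),(45,192)]),('side',b,[(363,155),(263,157),(428,71)])):
    im=c['pixels'];hsv=cv2.cvtColor(im,cv2.COLOR_RGB2HSV)
    m=((hsv[...,2]>150)&(hsv[...,1]<40)).astype(np.uint8)
    m=cv2.morphologyEx(m,cv2.MORPH_CLOSE,np.ones((5,5)))
    cs,_=cv2.findContours(m,cv2.RETR_EXTERNAL,cv2.CHAIN_APPROX_NONE)
    for k in cs:
        if cv2.contourArea(k)<700: continue
        p=np.array([ray(c,u+0.,v+0.,0.003)[:2] for u,v in k[:,0]],np.float32)
        R=cv2.minAreaRect(p); print(n,np.mean(k[:,0],0).round(),np.round(R[0],3),np.round(R[1],3),round(R[2],1))
i=cv2.resize(a['pixels'][150:330,0:310],None,fx=2.2,fy=2.2,interpolation=cv2.INTER_CUBIC)
j=cv2.resize(b['pixels'][40:200,220:480],None,fx=2.2,fy=2.2,interpolation=cv2.INTER_CUBIC)
cv2.imwrite('pics/cand.png',i[...,::-1])
cv2.imwrite('pics/duct.png',cv2.resize(b['pixels'][220:385,160:400],None,fx=3.2,fy=3.2,interpolation=cv2.INTER_CUBIC)[...,::-1])
E
```

```text
scene [235. 288.] [ 0.759 -0.162] [0.114 0.212] 18.7
scene [214. 211.] [ 0.49 -0.24] [0.213 0.114] 6.6
scene [ 42. 191.] [ 0.334 -0.732] [0.221 0.159] 11.5
scene [401. 206.] [0.526 0.233] [0.382 0.185] 11.9
scene [105.  82.] [-0.665 -0.899] [0.643 0.336] 25.9
scene [462.  64.] [-0.904  0.972] [0.375 1.358] 83.5
scene [233.  27.] [-1.897 -0.446] [1.768 0.816] 4.6
side [285. 277.] [0.601 0.195] [0.387 0.136] 11.5
side [363. 155.] [ 0.494 -0.243] [0.21  0.112] 6.7
side [263. 158.] [ 0.764 -0.165] [0.112 0.21 ] 18.5
side [428.  70.] [ 0.352 -0.737] [0.213 0.155] 11.5
```

View pics/cand.png

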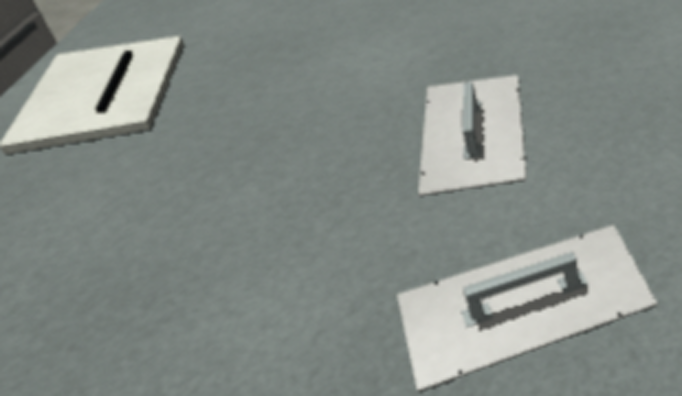

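View pics/duct.png

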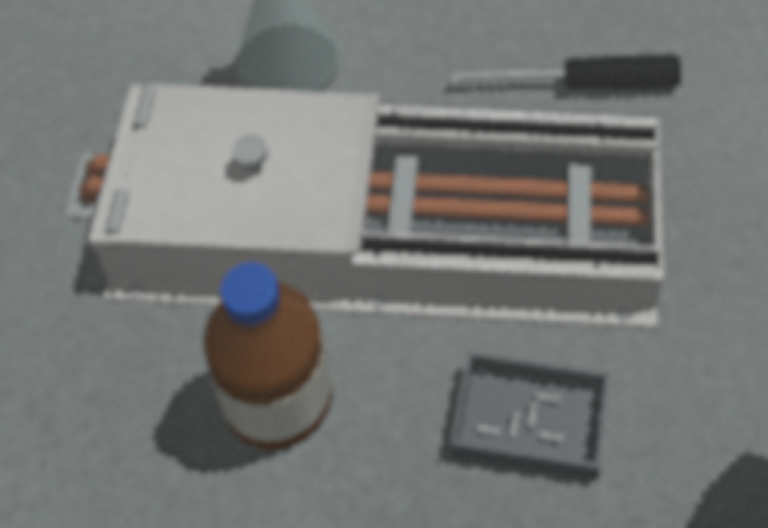

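Two plates look alike. A at scene (214,211) is 210x112 mm and centred at y=-0.24; B at (238,285) is centred at y=-0.16. The thick pad at (45,192) is 155 mm wide with no bow handle, so it isn't a match. A is the cover because it lies farther to the robot's right (-y), and the crop confirms its bow handle. I'll pass over the duct first for a wrist view.

servo_tool([
  [0.5,-0.9,0.8,0.05,87],
  [1.1,-1.9,1.6,0.1,87],
  [1.7,-2.9,2.4,0.15,87],
  [2.3,-3.9,3.2,0.2,87],
  [2.9,-4.9,4.0,0.25,87],
])

```text
time_s: 0.52
tcp_pos: [0.3356, 0.4264, 0.3585]
ee_rot: [[0.988, -0.157, -0.001], [-0.157, -0.988, -0.001], [-0.0, 0.001, -1.0]]
wrist_force: [0.4, 0.7, 0.8]
gripper_width: 1.0
gripper_force: 0.0
```

servo_tool([
  [0.6,-1.1,0.3,0.07,87],
  [1.2,-2.2,0.6,0.14,87],
  [1.8,-3.3,0.9,0.21,87],
  [2.4,-4.4,1.2,0.28,87],
  [3.0,-5.4,1.5,0.35,87],
])

```text
time_s: 0.93
tcp_pos: [0.4254, 0.264, 0.4032]
ee_rot: [[0.981, 0.192, -0.0], [0.192, -0.981, -0.0], [-0.0, 0.0, -1.0]]
wrist_force: [0.1, 0.1, -0.0]
gripper_width: 0.999
gripper_force: 0.0
```

```bash
python3 - <<'E'
from h import *
import pickle
w=cap('wrist','w0.png');print(r.sense()['tcp_pos'],r.sense()['time_s'],np.round(w['world_from_camera'],3).tolist(),w['fx'])
a,b=pickle.load(open('c0.pkl','rb'))
w['s']=r.sense();pickle.dump(w,open('w0.pkl','wb'))
for u,v,z in ((365.6,256.9,.045),(366.9,304.4,.045),(278.1,249.7,.058),(271.6,298.1,.058),(247,350,0)): print(ray(b,u,v,z).round(4))
E
```

```text
[0.42800754 0.26048052 0.40568035] 0.9833 [[0.192, -0.952, -0.237, 0.49], [-0.981, -0.186, -0.047, 0.277], [0.001, 0.242, -0.97, 0.548], [0.0, 0.0, 0.0, 1.0]] 291.0331268589961
[0.4206 0.1266 0.045 ]
[0.3972 0.2395 0.045 ]
[0.6092 0.1673 0.058 ]
[0.5853 0.283  0.058 ]
[0.6096 0.3756 0.    ]
```

View pics/w0.png

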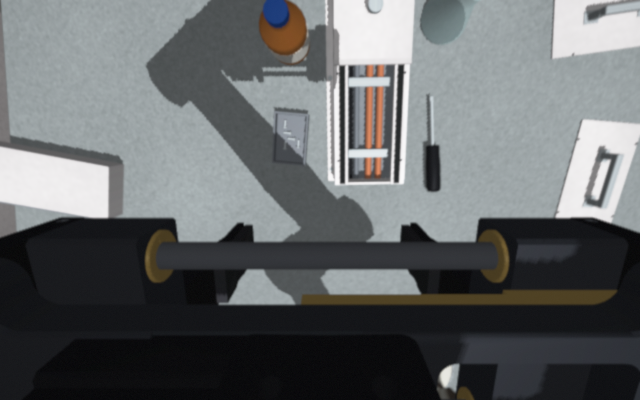

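The wrist view shows the open bay with its near end at about (330–407,184), the lip at row 64 and the flap above that. The bottle is at (283,30), the tray at (291,135) and the screwdriver at (432,150). Next I'll fit the flange edges and the lip.

```bash
python3 - <<'E'
from h import *
import pickle
w=pickle.load(open('w0.pkl','rb'));g=cv2.cvtColor(w['pixels'],cv2.COLOR_RGB2GRAY)
for v in (50,80,120,145,165): print(v,g[v,322:416].tolist())
for u in (334,345,404,378): print('col',u,[int(x) for x in g[52:76,u]],'|',[int(x) for x in g[170:194,u]])
E
```

```text
50 [84, 85, 87, 99, 122, 135, 137, 139, 140, 139, 133, 122, 126, 133, 135, 137, 156, 209, 237, 242, 242, 242, 241, 241, 240, 240, 240, 240, 240, 241, 241, 241, 241, 242, 241, 241, 241, 242, 242, 242, 242, 242, 242, 242, 242, 242, 242, 242, 241, 241, 242, 241, 241, 241, 240, 241, 241, 241, 242, 242, 243, 242, 242, 241, 240, 240, 240, 240, 240, 239, 239, 238, 238, 238, 238, 239, 239, 239, 239, 239, 239, 238, 237, 236, 236, 235, 235, 234, 232, 223, 193, 170, 162, 160]
80 [105, 108, 129, 131, 130, 141, 142, 138, 130, 133, 134, 126, 129, 139, 172, 221, 209, 130, 61, 41, 41, 47, 103, 191, 230, 217, 193, 210, 219, 220, 220, 220, 220, 220, 220, 220, 220, 220, 220, 220, 220, 221, 221, 220, 220, 220, 221, 220, 220, 220, 220, 220, 221, 220, 221, 220, 220, 221, 220, 221, 220, 220, 220, 220, 220, 220, 214, 180, 121, 84, 81, 105, 171, 225, 222, 148, 71, 42, 41, 43, 71, 150, 225, 242, 246, 246, 233, 192, 165, 161, 161, 162, 163, 166]
120 [170, 168, 168, 172, 184, 220, 236, 225, 175, 141, 133, 149, 209, 241, 246, 244, 227, 158, 81, 45, 41, 49, 105, 190, 230, 212, 135, 65, 38, 42, 60, 77, 92, 118, 13
[... 1482 characters left out ...]
34, 233, 232, 227, 206, 184, 184, 190, 191, 191, 188, 188, 190, 192, 193, 193] | [194, 196, 197, 197, 195, 195, 196, 197, 198, 198, 198, 199, 203, 212, 210, 188, 171, 168, 168, 169, 168, 166, 164, 162]
col 404 [237, 237, 238, 238, 237, 236, 234, 232, 231, 230, 225, 203, 179, 177, 185, 189, 191, 195, 185, 150, 117, 145, 190, 210] | [230, 230, 229, 227, 225, 223, 222, 221, 216, 208, 200, 196, 190, 180, 170, 167, 166, 167, 166, 165, 165, 167, 168, 171]
col 378 [241, 241, 241, 241, 241, 240, 237, 234, 232, 231, 229, 216, 176, 136, 117, 114, 114, 115, 116, 116, 117, 118, 118, 119] | [159, 160, 160, 155, 126, 94, 79, 78, 85, 95, 108, 160, 225, 231, 203, 172, 164, 162, 162, 164, 165, 165, 167, 168]
```

```bash
cat > duct.py <<'E'
from h import *
import pickle
w=pickle.load(open('w0.pkl','rb'));g=cv2.cvtColor(w['pixels'],cv2.COLOR_RGB2GRAY).astype(float)
def strip(lo,hi):
    P=[]
    for v in range(84,178,3):
        d=np.clip(130-g[v,lo:hi],0,None);
        P.append(ray(w,(d*np.arange(lo,hi)).sum()/d.sum(),v,.048)[:2])
    P=np.array(P);vx,vy,x,y=cv2.fitLine(P.astype(np.float32),cv2.DIST_HUBER,0,1e-4,1e-4).ravel()
    s=np.sign(vx);return np.array([x,y]),np.array([vx,vy])*s
L=strip(338,346);R=strip(393,405)
for n,q in (('L',L),('R',R)): print(n,q[0].round(4),np.degrees(np.arctan2(q[1][1],q[1][0])).round(2))
d=L[1]+R[1];d/=np.linalg.norm(d);n=np.array([-d[1],d[0]])
print('sep',(L[0]-R[0])@n,'mid n',((L[0]+R[0])/2)@n)
c=((L[0]+R[0])/2)@n
# along-duct coordinate of near end and lip
for u,v,z in ((345,184.7,.045),(378,184.3,.045),(378,181,.045),(404,183,.045),(345,64.3,.058),(378,64.2,.058),(404,63.5,.058)):
    p=ray(w,u,v,z)[:2];print((u,v),p.round(4),'x along',(p@d).round(4),'y',(p@n-c).round(4))
a,b=pickle.load(open('c0.pkl','rb'))
for u,v,z in ((365.6,256.9,.045),(366.9,304.4,.045),(278.1,249.7,.0585),(271.6,298.1,.0585)):
    p=ray(b,u,v,z)[:2];print('side',(p@d).round(4),'y',(p@n-c).round(4))
print('d',d,'n',n,'c',c)
E
python3 duct.py
```

```text
L [0.4889 0.2498] 11.98
R [0.5008 0.1564] 11.99
sep 0.09373525 mid n 0.09593011
(345, 184.7) [0.3985 0.2252] x along 0.4366 y 0.0416
(378, 184.3) [0.4103 0.1683] x along 0.4363 y -0.0165
(378, 181) [0.4161 0.1697] x along 0.4422 y -0.0164
(404, 183) [0.4214 0.1239] x along 0.4379 y -0.0622
(345, 64.3) [0.5877 0.266 ] x along 0.6301 y 0.0422
(378, 64.2) [0.5977 0.2155] x along 0.6294 y -0.0092
(404, 63.5) [0.6065 0.176 ] x along 0.6298 y -0.0496
side 0.4377 y -0.0594
side 0.4382 y 0.0559
side 0.6306 y -0.0585
side 0.6312 y 0.0596
d [0.9782082  0.20762649] n [-0.20762649  0.9782082 ] c 0.09593011
```

servo_tool([
  [0.15,-1.2,0,-0.02,80],
  [0.3,-2.4,0,-0.04,70],
  [0.45,-3.6,0,-0.06,60],
  [0.6,-4.8,0,-0.07,50],
  [0.7,-6.0,0,-0.08,50],
])

```text
time_s: 1.4
tcp_pos: [0.4459, 0.0845, 0.4025]
ee_rot: [[0.994, 0.109, -0.001], [0.109, -0.994, -0.0], [-0.001, 0.0, -1.0]]
wrist_force: [0.8, -0.2, -0.0]
gripper_width: 0.71
gripper_force: 0.0
```

servo_tool([
  [0.15,-1.2,-0.5,0,50],
  [0.3,-2.4,-1.0,0,50],
  [0.45,-3.6,-1.5,0,50],
  [0.6,-4.8,-2.0,0,50],
  [0.7,-6.0,-2.5,0,50],
])

```text
time_s: 1.82
tcp_pos: [0.4669, -0.0956, 0.3269]
ee_rot: [[0.994, 0.109, -0.0], [0.109, -0.994, 0.0], [-0.0, -0.0, -1.0]]
wrist_force: [0.5, 1.2, 0.7]
gripper_width: 0.575
gripper_force: 0.0
```

servo_tool([
  [0.2,-1.0,-0.9,0,50],
  [0.4,-2.0,-1.8,0,50],
  [0.6,-3.0,-2.7,0,50],
  [0.75,-4.0,-3.5,0,50],
  [0.75,-4.8,-4.2,0,50],
])

```text
time_s: 2.23
tcp_pos: [0.4894, -0.2396, 0.1994]
ee_rot: [[0.994, 0.108, -0.002], [0.108, -0.994, 0.0], [-0.002, -0.001, -1.0]]
wrist_force: [0.7, 0.9, 0.4]
gripper_width: 0.58
gripper_force: 0.0
```

```bash
python3 - <<'E'
from h import *
w=cap('wrist','w1.png');s=r.sense();R=s['ee_rot'];print(s['tcp_pos'],s['time_s'],np.degrees(np.arctan2(R[1,0],R[0,0])),s['gripper_width'],s['wrist_force'])
import pickle;pickle.dump(w,open('w1.pkl','wb'))
for p in ((.492,-.2415,.037),(.542,-.2357,.037),(.442,-.2473,.037)): print(proj(w,p).round(1))
E
```

```text
[ 0.48687573 -0.24130932  0.19485046] 2.2833 5.985278034200887 0.57135618206754 [ 0.60860029 -0.77146896 -2.07813262]
[328.4 186.8]
[328.1 139.2]
[328.6 230.8]
```

View pics/w1.png

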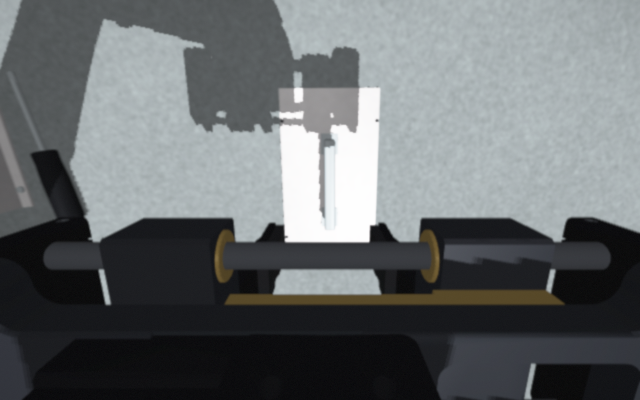

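The wrist view shows the handle at columns 325–335, rows 140–229, which is where it was predicted, with plate A around it. I'll descend.

servo_tool([
  [0,0,-1.0,0.01,50],
  [0,0,-2.0,0.01,50],
  [0,0,-3.0,0.01,50],
  [0,0,-4.0,0.01,50],
  [0,0,-4.0,0.01,50],
])

```text
time_s: 2.7
tcp_pos: [0.4851, -0.2367, 0.0759]
ee_rot: [[0.993, 0.117, -0.013], [0.117, -0.993, 0.004], [-0.012, -0.005, -1.0]]
wrist_force: [-1.4, 0.3, -1.3]
gripper_width: 0.576
gripper_force: 0.0
```

servo_tool([
  [0,0,0,0,50],
  [0,0,0,0,50],
  [0,0,0,0,50],
  [0,0,0,0,50],
  [0,0,0,0,50],
])

```text
time_s: 3.12
tcp_pos: [0.4906, -0.238, 0.0835]
ee_rot: [[0.993, 0.119, 0.003], [0.119, -0.993, -0.001], [0.003, 0.001, -1.0]]
wrist_force: [0.5, 0.1, -0.5]
gripper_width: 0.575
gripper_force: 0.0
```

servo_tool([
  [0.05,-0.1,-0.5,0,50],
  [0.05,-0.1,-1.0,0,50],
  [0.05,-0.1,-1.4,0,50],
  [0.05,-0.1,-1.7,0,50],
  [0.05,-0.1,-1.8,0,50],
])

```text
time_s: 3.53
tcp_pos: [0.4907, -0.2407, 0.0271]
ee_rot: [[0.993, 0.119, -0.001], [0.119, -0.993, 0.0], [-0.001, -0.0, -1.0]]
wrist_force: [-0.4, 0.4, -0.1]
gripper_width: 0.574
gripper_force: 0.0
```

servo_tool([
  [0,0,0,0,40],
  [0,0,0,0,30],
  [0,0,0,0,20],
  [0,0,0,0,8],
  [0,0,0,0,5],
])

```text
time_s: 3.95
tcp_pos: [0.4916, -0.2409, 0.0284]
ee_rot: [[0.993, 0.119, 0.001], [0.119, -0.993, -0.0], [0.001, 0.0, -1.0]]
wrist_force: [0.1, -0.6, -0.2]
gripper_width: 0.282
gripper_force: 0.0
```

servo_tool([
  [0,0,0,0,5],
  [0,0,0,0,5],
  [0,0,0,0,5],
  [0,0,0,0,5],
  [0,0,0,0,5],
])

```text
time_s: 4.37
tcp_pos: [0.4915, -0.241, 0.0281]
ee_rot: [[0.993, 0.119, 0.0], [0.119, -0.993, -0.0], [0.0, 0.0, -1.0]]
wrist_force: [-0.8, 1.1, 2.0]
gripper_width: 0.132
gripper_force: 30.0
```

Gripped: the opening reads 11.5 mm on the 12 mm bar at 30 N. Lifting.

servo_tool([
  [0,0,0.3,0,5],
  [0,0,1.0,0,5],
  [0,0,2.0,0,5],
  [0,0,3.0,0,5],
  [0,0,4.0,0,5],
])

```text
time_s: 4.78
tcp_pos: [0.4902, -0.2404, 0.1486]
ee_rot: [[0.993, 0.119, -0.002], [0.119, -0.993, 0.001], [-0.002, -0.001, -1.0]]
wrist_force: [0.8, -0.5, -2.5]
gripper_width: 0.131
gripper_force: 30.0
```

servo_tool([
  [0,0.5,0.7,0.02,5],
  [-0.1,1.3,1.2,0.04,5],
  [-0.2,2.3,1.7,0.06,5],
  [-0.3,3.3,1.7,0.08,5],
  [-0.4,4.3,1.7,0.09,5],
])

```text
time_s: 5.2
tcp_pos: [0.4786, -0.1106, 0.1996]
ee_rot: [[0.978, 0.208, 0.001], [0.208, -0.978, 0.001], [0.001, -0.001, -1.0]]
wrist_force: [-0.6, 1.0, -3.5]
gripper_width: 0.132
gripper_force: 30.0
```

servo_tool([
  [-0.1,1.0,0,0,5],
  [-0.2,2.0,0,0,5],
  [-0.3,3.0,0,0,5],
  [-0.4,4.0,0,0,5],
  [-0.4,5.0,0,0,5],
])

```text
time_s: 5.62
tcp_pos: [0.4654, 0.0393, 0.1985]
ee_rot: [[0.978, 0.207, -0.002], [0.207, -0.978, 0.0], [-0.002, -0.001, -1.0]]
wrist_force: [0.2, -1.1, -3.4]
gripper_width: 0.135
gripper_force: 30.0
```

servo_tool([
  [0,1.0,0,0,5],
  [0,2.0,0,0,5],
  [0,3.0,0,0,5],
  [0,4.0,0,0,5],
  [0,5.0,0,0,5],
])

```text
time_s: 6.03
tcp_pos: [0.466, 0.1892, 0.1985]
ee_rot: [[0.978, 0.208, -0.002], [0.208, -0.978, -0.0], [-0.002, 0.0, -1.0]]
wrist_force: [0.2, 0.6, -2.6]
gripper_width: 0.132
gripper_force: 30.0
```

servo_tool([
  [0,0.2,0,0,5],
  [0,0.3,-0.3,0,5],
  [0,0.3,-0.6,0,5],
  [0,0.3,-1.0,0,5],
  [0,0.3,-1.0,0,5],
])

```text
time_s: 6.45
tcp_pos: [0.4648, 0.1945, 0.1654]
ee_rot: [[0.979, 0.205, -0.007], [0.205, -0.979, -0.004], [-0.008, 0.003, -1.0]]
wrist_force: [-0.8, -0.3, -3.2]
gripper_width: 0.131
gripper_force: 30.0
```

servo_tool([
  [0,0,0,0,5],
  [0,0,0,0,5],
  [0,0,0,0,5],
  [0,0,0,0,5],
  [0,0,0,0,5],
])

```text
time_s: 6.87
tcp_pos: [0.4675, 0.1971, 0.1693]
ee_rot: [[0.978, 0.207, 0.001], [0.207, -0.978, 0.001], [0.001, -0.0, -1.0]]
wrist_force: [0.5, -0.2, -3.1]
gripper_width: 0.129
gripper_force: 30.0
```

```bash
python3 - <<'E'
from h import *
import pickle
a=cap('scene');b=cap('side');w=cap('wrist');s=r.sense();R=s['ee_rot'];pickle.dump((a,b,w,s),open('c1.pkl','wb'))
print(s['tcp_pos'],s['time_s'],np.degrees(np.arctan2(R[1,0],R[0,0])),s['gripper_width'],s['wrist_force'],s['moment'])
f=lambda c,y0,y1,x0,x1,k:cv2.resize(c['pixels'][y0:y1,x0:x1],None,fx=k,fy=k,interpolation=cv2.INTER_CUBIC)
A=f(a,90,290,300,500,2);B=f(b,180,380,190,390,2)
cv2.imwrite('pics/carry.png',np.hstack([A,B])[...,::-1])
E
```

```text
[0.46731797 0.19716885 0.1690688 ] 7.0167 11.98419051523786 0.1329649011388369 [ 0.59732393 -0.05590807 -2.34247244] [-0.02471445  0.02373225 -0.03574497]
```

View pics/carry.png

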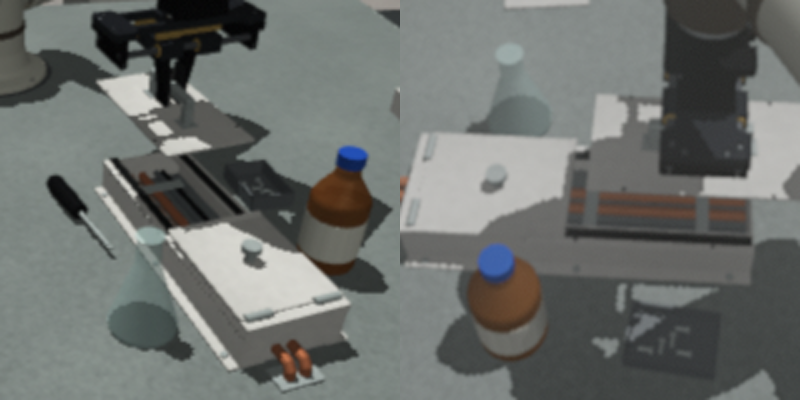

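The scene crop (left) shows the plate held level above the near end of the bay, with its leading edge at about crop (160,152)–(257,145). The bottle, flask, screwdriver and tray are undisturbed. Next I'll compare the predicted plate corners with the image.

```bash
python3 - <<'E'
from h import *
import pickle
a,b,w,s=pickle.load(open('c1.pkl','rb'));t=s['tcp_pos']
d=np.array([.9782,.2076]);n=np.array([-d[1],d[0]])
for nm,c in (('scene',a),('side',b),('wrist',w)):
    P=[]
    for sx,sy in ((1,1),(1,-1),(-1,-1),(-1,1)):
        p=t[:2]+.105*sx*d+.056*sy*n; P.append(proj(c,[*p,t[2]-.0266]))
    P=np.array(P);print(nm,P.round(1).tolist())
    im=cv2.resize(c['pixels'],None,fx=3,fy=3,interpolation=cv2.INTER_CUBIC)
    cv2.polylines(im,[(P*3+1).astype(np.int32)],True,(255,0,0),1)
    lo=np.clip(P.min(0)-8,0,None).astype(int);hi=np.clip(P.max(0)+8,0,[640,400]).astype(int)
    cr=im[lo[1]*3:hi[1]*3,lo[0]*3:hi[0]*3];print(cr.shape,lo)
    if nm!='wrist': cv2.imwrite(f'pics/pc_{nm}.png',cr[...,::-1])
x=cv2.imread('pics/pc_scene.png');y=cv2.imread('pics/pc_side.png')
H=max(x.shape[0],y.shape[0]);pad=lambda i:cv2.copyMakeBorder(i,0,H-i.shape[0],0,0,0)
o=np.hstack([pad(x),pad(y)]);k=min(1,800/o.shape[1]);cv2.imwrite('pics/pc.png',cv2.resize(o,None,fx=k,fy=k,interpolation=cv2.INTER_AREA));print(k)
E
```

```text
scene [[426.7, 160.0], [382.8, 168.3], [347.1, 130.8], [384.9, 124.9]]
(180, 285, 3) [339 116]
side [[283.8, 275.1], [289.1, 227.7], [392.4, 232.3], [396.5, 280.5]]
(207, 387, 3) [275 219]
wrist [[222.7, 51.8], [429.6, 51.9], [404.6, 372.7], [247.9, 372.8]]
(1011, 669, 3) [214  43]
1
```

View pics/pc.png

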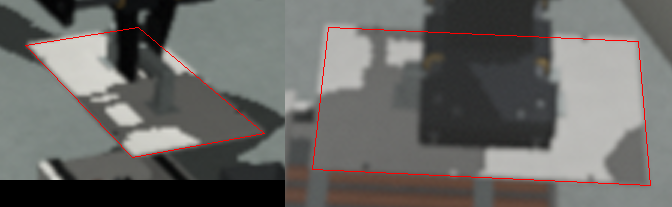

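The predicted outline matches the plate in both views to within about 1 px, so the cover is level and centred in the grip. Descending to insertion height, 50 mm short of the seat.

servo_tool([
  [0,0,-0.5,0,5],
  [0,0,-1.0,0,5],
  [0,0,-1.5,0,5],
  [0,0,-2.0,0,5],
  [0,0,-2.4,0,5],
])

```text
time_s: 7.43
tcp_pos: [0.4671, 0.197, 0.0959]
ee_rot: [[0.978, 0.208, -0.001], [0.208, -0.978, -0.0], [-0.001, 0.0, -1.0]]
wrist_force: [0.1, 0.2, -3.1]
gripper_width: 0.135
gripper_force: 30.0
```

servo_tool([
  [0,0,-0.2,0,5],
  [0,0,-0.4,0,5],
  [0,0,-0.5,0,5],
  [0,0,-0.5,0,5],
  [0,0,-0.5,0,5],
])

```text
time_s: 7.85
tcp_pos: [0.4676, 0.1974, 0.0823]
ee_rot: [[0.978, 0.208, 0.001], [0.208, -0.978, 0.001], [0.001, -0.0, -1.0]]
wrist_force: [-0.2, 0.1, -1.8]
gripper_width: 0.135
gripper_force: 30.0
```

servo_tool([
  [0,0,0,0,5],
  [0,0,0,0,5],
  [0,0,0,0,5],
  [0,0,0,0,5],
  [0,0,0,0,5],
])

```text
time_s: 8.27
tcp_pos: [0.4673, 0.1972, 0.082]
ee_rot: [[0.978, 0.208, 0.0], [0.208, -0.978, 0.0], [0.0, -0.0, -1.0]]
wrist_force: [0.2, -0.9, -4.0]
gripper_width: 0.134
gripper_force: 30.0
```

servo_tool([
  [0,0,-0.05,0,5],
  [0,0,-0.1,0,5],
  [0,0,-0.14,0,5],
  [0,0,-0.14,0,5],
  [0,0,-0.14,0,5],
])

```text
time_s: 8.68
tcp_pos: [0.4672, 0.1971, 0.0774]
ee_rot: [[0.978, 0.208, -0.0], [0.208, -0.978, -0.0], [-0.0, 0.0, -1.0]]
wrist_force: [-0.4, -0.2, -1.9]
gripper_width: 0.13
gripper_force: 30.0
```

servo_tool([
  [0.1,0.02,0,0,5],
  [0.25,0.05,0,0,5],
  [0.4,0.09,0,0,5],
  [0.55,0.12,0,0,5],
  [0.65,0.14,0,0,5],
])

```text
time_s: 9.1
tcp_pos: [0.4877, 0.2017, 0.0777]
ee_rot: [[0.978, 0.208, 0.001], [0.208, -0.978, 0.0], [0.001, -0.0, -1.0]]
wrist_force: [0.6, 0.5, -2.2]
gripper_width: 0.135
gripper_force: 30.0
```

servo_tool([
  [0.05,0.01,0,0,5],
  [0.15,0.03,0,0,5],
  [0.25,0.05,0,0,5],
  [0.35,0.075,0,0,5],
  [0.4,0.085,0,0,5],
])

```text
time_s: 9.52
tcp_pos: [0.4993, 0.2041, 0.0777]
ee_rot: [[0.978, 0.208, 0.0], [0.208, -0.978, 0.0], [0.0, -0.0, -1.0]]
wrist_force: [-0.1, -0.3, -2.8]
gripper_width: 0.133
gripper_force: 30.0
```

```bash
python3 - <<'E'
from h import *
import pickle
a=cap('scene');b=cap('side');s=r.sense();pickle.dump((a,b,s),open('c2.pkl','wb'))
print(s['tcp_pos'],s['time_s'],s['wrist_force'],s['moment'])
A=cv2.resize(a['pixels'][150:280,340:480],None,fx=3,fy=3,interpolation=cv2.INTER_CUBIC);B=cv2.resize(b['pixels'][215:345,250:375],None,fx=3,fy=3,interpolation=cv2.INTER_CUBIC)
cv2.imwrite('pics/ins.png',np.hstack([A,B])[...,::-1])
E
```

```text
[0.49909086 0.2040032  0.07763677] 9.6167 [-0.81334093  0.15218741 -2.53523733] [-0.05844743  0.01852869  0.00920909]
```

View pics/ins.png

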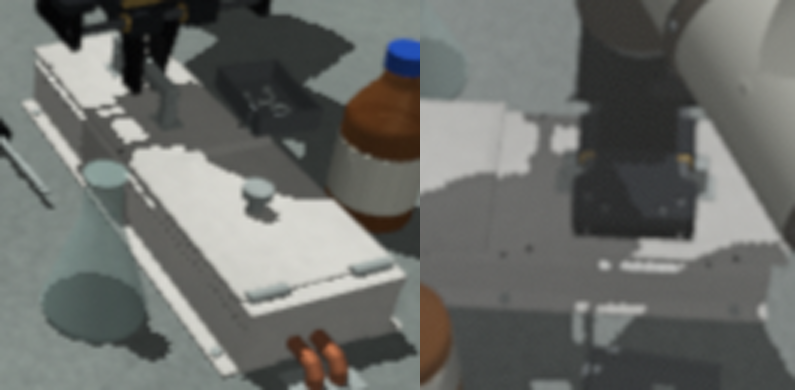

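The crops show the leading edge just under the lip (side crop x≈500), with the flap still shut and no contact force. I'll continue to the seat.

servo_tool([
  [0.1,0.02,0,0,5],
  [0.22,0.05,0,0,5],
  [0.36,0.08,0,0,5],
  [0.5,0.11,0,0,5],
  [0.59,0.13,0,0,5],
])

```text
time_s: 10.03
tcp_pos: [0.5173, 0.2081, 0.0777]
ee_rot: [[0.978, 0.208, 0.001], [0.208, -0.978, 0.0], [0.001, -0.0, -1.0]]
wrist_force: [-0.4, 0.7, -2.7]
gripper_width: 0.129
gripper_force: 30.0
```

servo_tool([
  [0,0,0,0,5],
  [0,0,0,0,5],
  [0,0,0,0,5],
  [0,0,0,0,5],
  [0,0,0,0,5],
])

```text
time_s: 10.45
tcp_pos: [0.5163, 0.2077, 0.0776]
ee_rot: [[0.978, 0.208, -0.0], [0.208, -0.978, -0.0], [-0.0, 0.0, -1.0]]
wrist_force: [-0.3, 0.7, -2.7]
gripper_width: 0.133
gripper_force: 30.0
```

```bash
python3 - <<'E'
from h import *
import pickle
a=cap('scene');b=cap('side');w=cap('wrist');s=r.sense();pickle.dump((a,b,w,s),open('c3.pkl','wb'))
print(s['tcp_pos'],s['time_s'],s['wrist_force'])
d=np.array([.9782,.2076]);n=np.array([-d[1],d[0]]);S=.5487*d+.0959*n
B=b['pixels'].copy();O=pickle.load(open('c0.pkl','rb'))[1]['pixels']
for x,y,z in ((-.112,.06,.045),(-.112,-.06,.045),(-.105,.056,.051),(-.105,-.056,.051)):
    print((x,y),proj(a,[*(S+x*d+y*n),z]).round(1),proj(b,[*(S+x*d+y*n),z]).round(1))
f=lambda c,y0,y1,x0,x1,k:cv2.resize(c[y0:y1,x0:x1],None,fx=k,fy=k,interpolation=cv2.INTER_CUBIC)
cv2.imwrite('pics/fit.png',np.hstack([f(a['pixels'],150,240,340,440,4),f(b['pixels'],240,330,280,380,4)])[...,::-1])
E
```

```text
[0.51639449 0.20780008 0.07770732] 10.6 [-0.38489648 -0.3121671  -3.37625768]
(-0.112, 0.06) [390.  162.9] [367.7 306.2]
(-0.112, -0.06) [350.6 170.2] [366.1 256.7]
(-0.105, 0.056) [390.1 162.5] [364.5 302.9]
(-0.105, -0.056) [353.  169.3] [363.2 256.5]
```

View pics/fit.png

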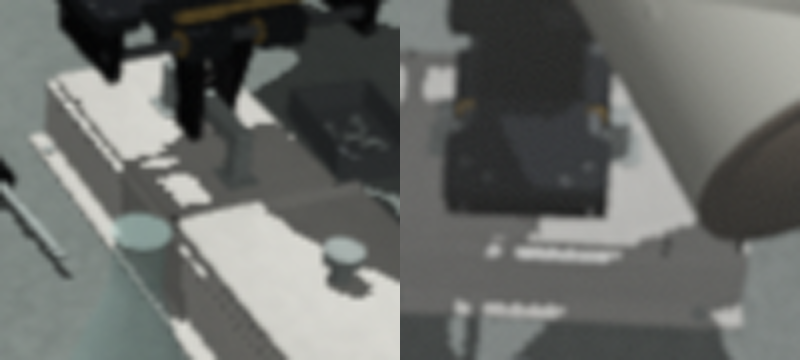

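Seated laterally. The scene crop shows the cover parallel to the flange with an even margin, and the flap is shut. Now I'll press down while watching the force.

servo_tool([
  [0,0,-0.03,0,5],
  [0,0,-0.06,0,5],
  [0,0,-0.08,0,5],
  [0,0,-0.1,0,5],
  [0,0,-0.1,0,5],
])

```text
time_s: 11.02
tcp_pos: [0.5165, 0.2079, 0.075]
ee_rot: [[0.978, 0.208, 0.0], [0.208, -0.978, -0.0], [0.0, 0.0, -1.0]]
wrist_force: [-2.1, -0.1, 1.7]
gripper_width: 0.133
gripper_force: 30.0
```

servo_tool([
  [0,0,-0.02,0,5],
  [0,0,-0.04,0,5],
  [0,0,-0.04,0,5],
  [0,0,-0.04,0,5],
  [0,0,-0.04,0,5],
])

```text
time_s: 11.43
tcp_pos: [0.5165, 0.2079, 0.0741]
ee_rot: [[0.978, 0.208, 0.0], [0.208, -0.978, 0.0], [0.0, -0.0, -1.0]]
wrist_force: [-3.1, -0.6, 4.7]
gripper_width: 0.133
gripper_force: 30.0
```

servo_tool([
  [0,0,-0.015,0,5],
  [0,0,-0.03,0,5],
  [0,0,-0.03,0,5],
  [0,0,-0.03,0,5],
  [0,0,-0.03,0,5],
])

```text
time_s: 11.85
tcp_pos: [0.5165, 0.2078, 0.0735]
ee_rot: [[0.978, 0.208, 0.0], [0.208, -0.978, 0.0], [0.0, 0.0, -1.0]]
wrist_force: [-3.2, -0.2, 6.4]
gripper_width: 0.133
gripper_force: 30.0
```

servo_tool([
  [0,0,-0.01,0,5],
  [0,0,-0.02,0,5],
  [0,0,-0.02,0,5],
  [0,0,-0.02,0,5],
  [0,0,-0.02,0,5],
])

```text
time_s: 12.27
tcp_pos: [0.5165, 0.2079, 0.0732]
ee_rot: [[0.978, 0.208, 0.001], [0.208, -0.978, 0.0], [0.001, 0.0, -1.0]]
wrist_force: [-3.7, -1.5, 8.2]
gripper_width: 0.134
gripper_force: 30.0
```

servo_tool([
  [0,0,-0.02,0,5],
  [0,0,-0.02,0,5],
  [0,0,-0.02,0,5],
  [0,0,-0.02,0,5],
  [0,0,-0.02,0,5],
])

```text
time_s: 12.68
tcp_pos: [0.5165, 0.2079, 0.0731]
ee_rot: [[0.978, 0.208, 0.001], [0.208, -0.978, 0.0], [0.001, 0.0, -1.0]]
wrist_force: [-5.0, -1.6, 12.5]
gripper_width: 0.134
gripper_force: 30.0
```

servo_tool([
  [0,0,-0.02,0,5],
  [0,0,-0.02,0,5],
  [0,0,-0.02,0,5],
  [0,0,-0.02,0,5],
  [0,0,-0.02,0,5],
])

```text
time_s: 13.1
tcp_pos: [0.5165, 0.2078, 0.0731]
ee_rot: [[0.978, 0.208, 0.001], [0.208, -0.978, 0.0], [0.001, 0.0, -1.0]]
wrist_force: [-7.0, 0.0, 13.6]
gripper_width: 0.128
gripper_force: 30.0
```

The force now climbs with no further travel, so the seals have bottomed. Before handing in I'll check numerically that the flap and bystanders haven't moved.

```bash
python3 - <<'E'
from h import *
import pickle
a0,b0=pickle.load(open('c0.pkl','rb'));a=cap('scene')
g=lambda c:cv2.cvtColor(c['pixels'],cv2.COLOR_RGB2GRAY)
for n,(x0,y0,x1,y1) in dict(knob=(418,205,434,222),bottle=(452,162,486,226),flask=(358,225,388,262),driver=(322,176,345,205)).items():
    m=cv2.matchTemplate(g(a)[y0-5:y1+5,x0-5:x1+5],g(a0)[y0:y1,x0:x1],cv2.TM_CCOEFF_NORMED);_,v,_,l=cv2.minMaxLoc(m);print(n,l[0]-5,l[1]-5,round(v,2))
s=r.sense();print(s['tcp_pos'],s['wrist_force'],s['moment'])
E
```

```text
knob 0 1 0.36
bottle 0 0 0.83
flask 1 2 0.93
driver 0 0 1.0
[0.51653433 0.20784971 0.07303115] [-6.3384597  -1.06352493 14.07746158] [-0.34565876  1.95651855 -0.0294223 ]
```

```bash
python3 - <<'E'
from h import *
import pickle
a0,b0=pickle.load(open('c0.pkl','rb'));a=cap('scene');b=cap('side')
g=lambda c:cv2.cvtColor(c['pixels'],cv2.COLOR_RGB2GRAY)
for n,p,q,(x0,y0,x1,y1) in (('hinge',a0,a,(418,236,474,252)),('flask base',a0,a,(352,244,392,268)),('flask side',b0,b,(235,200,270,232)),('flap side',b0,b,(190,245,215,275)),('knob side',b0,b,(229,259,246,276)),('cap',b0,b,(228,302,250,322)),('tray',b0,b,(298,330,350,370))):
    m=cv2.matchTemplate(g(q)[y0-5:y1+5,x0-5:x1+5],g(p)[y0:y1,x0:x1],cv2.TM_CCOEFF_NORMED);_,v,_,l=cv2.minMaxLoc(m);print(n,l[0]-5,l[1]-5,round(v,2))
# lip edge in side view along flap column
for v in (262,275): print(v,g(b0)[v,266:284].tolist(),g(b)[v,266:284].tolist())
E
```

```text
hinge 0 0 1.0
flask base 0 0 1.0
flask side 0 0 1.0
flap side 0 0 1.0
knob side 0 0 1.0
cap 0 0 0.98
tray 2 0 0.42
262 [172, 172, 170, 171, 171, 170, 168, 166, 165, 161, 147, 128, 120, 120, 120, 121, 122, 126] [181, 181, 181, 181, 180, 179, 178, 176, 174, 171, 167, 173, 179, 181, 173, 142, 110, 101]
275 [173, 173, 173, 173, 171, 168, 166, 165, 156, 135, 117, 114, 114, 115, 114, 110, 112, 130] [106, 105, 105, 105, 105, 105, 105, 104, 102, 103, 103, 105, 104, 105, 105, 106, 105, 105]
```

The flap, flask and bottle haven't moved, and the tray's low match score comes from the arm's shadow. Handing in while still pressing.

```bash
python3 -c "
from station import r
s=r.sense();print(s['tcp_pos'],s['wrist_force'],s['time_s']);print(r.finish_job())"
```

```text
[0.51653353 0.20784753 0.07306984] [-7.03642296 -1.50309549 14.63590565] 13.25
the job is handed in; nothing more can be done
None
```

I handed the job in at 13.3 s with the cover tucked about 23 mm under the lip, centred, and still held pressed with both seals squeezed to their stop; image checks showed the flap, bottle, flask and screwdriver unmoved, while the tray was in shadow and could not be confirmed that way.

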